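# Set the turret length stop and clamp an offcut for sawing

## Robot

A 6-joint arm with a two-finger parallel gripper is mounted at the origin on a cart in front of the work surface, level with it; the furniture and walls round the work are solid. World frame = base frame: x ahead of the robot, y to its left, z up, the work surface at z = 0. Lengths are in mm, angles in degrees, forces in N, time in s.
With the tool pointing down it reaches from about 350 to 850 mm from the base axis. Payload 8.1 kg.
Tool frame: the origin (TCP) lies midway between the tips of the shut fingers; the grasp point (between the pads) lies 19 mm behind it (r.pinch_z is the distance from the TCP to the grasp point, in mm); z points along the fingers, y is the line along which they close (so a half turn about z gives the same grasp; the last joint's range is limited). The gripper opens to 85 mm and grips with 20 to 120 N. Pads are 22 mm wide; open, the fingers measure 114 mm over their backs; the gripper's body (76 mm by 85 mm) begins 54 mm behind the grasp point. The pads swing forward as they close: fully open they stand 13 mm farther back than shut.
Start: joints at [-73.992, 7.471, 85.268, -0, 87.261, -4.893], TCP at [214.078, -560.514, 231.292] pointing down, gripper open.
Joint ranges: [-169.43, 169.43], [-51.17, 129.36], [1.28, 143.12], [-76.62, 256.62], [0, 156.53], [-152.29, 152.29]. Speed limits (degrees/s): [136.94, 136.94, 159.86, 180, 180, 180].

## Interface

Orientations are given as [roll, pitch, yaw] about the fixed x, y, z axes, in that order (R = Rz(yaw) Ry(pitch) Rx(roll)).
In Python, from bench import sensors, optics, job, r gives the robot as it stands.
- The arm moves only by the tool play_rows, never from a script. Its argument "motion" is a list that holds one entry, the list of rows, each a list of 6 numbers: the shift along the tool's x, y, z in cm, then the turn, a rotation vector about the tool's x, y, z in degrees. In form: [[[x, y, z, ax, ay, az], ...]]. A call has 1 to 5 rows; each row is the pose to reach, as a shift and turn from the pose commanded when the call began, along the tool's axes at that moment; what a row does not reach only later rows make up. A row lasts 1/10 s, in which the tool goes at most 50 mm and 8.59 degrees, less where a joint would pass 70% of its speed; a pose out of reach is approached as far as the arm can. A call with a gripper value outside its range is refused whole. "jaw" is the opening, from 0 (shut) to 1 (fully open), set as the call begins (left out, the last holds). The fingers move at their own pace and stop on an object; "squeeze" is the grip in N (left out, the last holds). Time passes only in rows, so rows that repeat a pose let the fingers close. It gives the time, the measured TCP pose, the force, the opening and the grip force at its end, in the units of the state.
- sensors.sense(): the state, without advancing time (a new reading comes with each control period).
- optics.snapshot(name): name is "side" or "top" or "wrist"; returns a dict with "pixels" (400x640x3 uint8, red, green, blue), "mtx" (3x3 intrinsics, pixels), "R" (3x3) and "t" (3): a world point X has camera coordinates R X + t; the wrist camera has in their place "T_tool_cam" (4x4, takes a point from camera to tool coordinates, whose origin is the TCP and whose axes are the flange's). Camera axes: x right, y down, z forward; pixel columns grow to the right and rows downward; lengths in mm; the calibration is good to about 2 mm. A picture is of the moment at which its call begins: read the wrist's pose just before it. There is no depth.
- job.hand_in(): hands the job in; it is judged then, once.
The state is a dict: "time": time; "joint_pos": joint angles; "qd": joint speeds; "joint_efforts": joint torques, N m; "tool_pos": TCP position; "tcp_rot": TCP orientation; "ft_force": force on the tool from outside, world axes, zero at the start; "wrist_torque": the same for the moment, N m; "finger_gap": finger opening in mm; "grip_force": force on a finger pad.
Only numpy, scipy, OpenCV 4.12 (cv2) and the standard library are available. Lean on these libraries where they do the work, as an engineer would, in place of code of your own. Each camera call takes 0.05 s, during which the arm holds its last target. There are 200 camera calls.

## Task

Set up the small offcut on the sawing board for a cut to the sixth length: click the turret round by its crank until its sixth bolt, counting from the shortest, points along the fence at the offcut. Then slide the offcut along the fence until its end butts against that bolt, and swing the cam lever fully round to clamp it flat against the fence. Leave everything else on the bench where it lies.

Things in the scene. Friction and masses are not known exactly. Their poses are not given: they have to be found in the camera images.
- saw_board: fixed plywood sawing board, 185 (x) x 265 (y) x 18 mm, on the left of the bench; turret at its left end, cam clamp at its front edge, fence behind the offcut. Origin on the bench: board x = -90 to +95 mm (away from the robot), y = -116 to +149 mm (to the left, along the fence), top at z = 18 mm. The clamped offcut's middle lies at x = 0, y = -10 mm, its length along y
- fence_face (a point): middle of the lower edge of the fence's guiding face, which looks to the robot, at board x = 22.5, y = -20, z = 18 mm. Wooden fence, 25 mm high above the board, 26 mm thick, from y = -68 to +28 mm, with a 3 mm saw kerf in it at y = -30 mm
- turret (a joint): indexing turret, the length stop. 0 rad: bolt 1 points along the fence (board -y, to the offcut); grows as it turns clockwise seen from above; bolt n points there at (n-1) x 0.785 rad, bolt 6 at 3.93. Range 0 to 5.50 (no way round from 8 to 1). A spring clicks every 0.785 rad and pulls it into the nearest click; about 0.15 N m (4 N at the crank) turns it over a click. Starts at bolt 1, 2, 3 or 4
- turret_centre (a point): point on the turret's upright axis at the crank grip's middle height (70 mm above the board), at board x = 0, y = 100 mm. Aluminium hub 64 mm across, top 32 mm above the board, boss on it to 49 mm; eight steel bolts stick out of it all round, 45 degrees apart, each marked with 1 to 8 dots, heads 40, 44, 48 .. 68 mm from the axis, 13 mm across, centred 23.5 mm above the board
- crank_grip (a point): middle of the upright black crank grip, a round peg 18 mm across, standing from 46 to 92 mm above the board, 42 mm from the turret's axis; turns with the turret. At turret = 0 it lies at board +x from the axis. The flat crank arm under it has its top 47 mm above the board. The turret has no slack and lags or leads a push only by the pull of its click (up to 0.39 rad)
- bolt6_head (a point): centre of the outer face of bolt 6's head, 60 mm from the turret's axis, 23.5 mm above the board; turns with the turret. When set it lies at board x = 0, y = 40 mm
- offcut: loose rectangular wooden offcut, 45 (x) x 100 (y) x 35 (z) mm, about 0.09 kg, lying on the sawing board in front of the fence (3 to 10 mm off it), roughly along it, its end 18 to 37 mm short of where bolt 6 will stop it. Origin at the centre of its underside; y along its length, towards the turret
- offcut_end (a point): centre of the offcut's end face that looks to the turret (50 mm from its middle, half height). Beyond the offcut's other end, at world y = 0.02 to 0.10, stands the mitre saw's fixed front arm with its knob, up to 85 mm above the bench; the saw's head hangs over the bench beyond world x = 0.6
- clamp_lever (a joint): cam lever on an upright pivot. 0 rad: open, lever pointing to the robot (160 degrees from board x); grows counter-clockwise seen from above to its end stop at 1.745 rad, lever pointing to board -y (260 degrees), where the sprung eccentric presses the offcut to the fence with about 10 N. Stays where it is left; up to 5 N at the grip swings it shut. Starts at 0 to 0.2 rad
- clamp_pivot (a point): point on the cam lever's pivot axis at the middle height of its grip (65 mm above the board), at board x = -57.5, y = 5 mm. The round aluminium eccentric, 48 mm across, has its top 33 mm above the board; shut, it bears on the offcut at board y = 5 mm and its rubbing urges the offcut towards the turret
- lever_grip (a point): middle of the upright black grip at the lever's end, a round peg 20 mm across, standing from 40 to 90 mm above the board, 80 mm from the pivot; turns with the lever. The lever's bar, 9 mm thick, lies 31 to 46 mm above the board
- flat_pencil: red flat carpenter's pencil, 13 x 178 x 9 mm, lying on the sawing board behind the fence (bystander; origin at the centre of its underside)
- tape_measure: yellow tape measure, 68 x 85 x 31 mm, on the bench behind the turret end of the sawing board (bystander; origin at the centre of its underside)
- sanding_block: brown sanding block, 63 x 100 x 29 mm, right of the saw's front knob (bystander; origin at the centre of its underside)
- masking_tape: roll of masking tape lying flat, 100 mm across, 25 mm high, on the right of the bench (bystander; origin at the centre of its underside)

How it is judged:
By the outcome, as a careful person would: the job done as asked, in the order asked, and still so for the second after the job is handed in, with the robot touching nothing.
It also fails if it takes over 70 s, if anything falls off the work surface, if the arm or the gripper's body presses on something with over 40 N, if the wrist force passes 120 N, or if a joint passes its speed limit or range.

## Working session

There is one attempt and no reset: what is moved stays moved. The work goes in short steps, Python scripts to look and compute and a tool call to move; the robot and the scene stay as the last step left them, time stands still between calls to the robot, and variables do not carry over. Pictures are saved under pics/ and viewed, at most 10 in all, crops included, and the job is handed in when it is done.

Besides the shell and the picture viewer there is one more tool, called after "Call:" as name(argument=value, ...), one argument or row to a line, values as JSON. play_rows: Moves the arm, as the interface text tells. Its arguments: {"type":"object","properties":{"motion":{"type":"array","items":{"type":"array","items":{"type":"array","items":{"type":"number"}}}},"jaw":{"type":"number"},"squeeze":{"type":"number"}},"required":["motion"]}

```bash
mkdir -p pics
python3 - <<'E'
from bench import sensors, optics, job, r
import cv2,numpy as np
s=sensors.sense();print({k:np.round(v,2).tolist() for k,v in s.items()}, r.pinch_z)
a={n:optics.snapshot(n) for n in("side","top")}
for n,d in a.items():
    cv2.imwrite(f"pics/{n}0.png",d["pixels"][:,:,::-1])
    np.savez(f"{n}0.npz",**d)
    print(n,d["mtx"].tolist(),(-d["R"].T@d["t"]).round(),d["R"].round(3).tolist())
E
```

```text
{'time': 0.0, 'joint_pos': [-73.99, 7.51, 85.33, -0.0, 87.26, -4.89], 'qd': [0.14, 0.03, 0.01, -0.12, -0.02, 0.09], 'joint_efforts': [-0.0, -56.94, -50.05, -0.0, 0.02, 0.0], 'tool_pos': [213.92, -559.97, 230.23], 'tcp_rot': [-179.89, -0.01, 20.9], 'ft_force': [0.22, -0.11, -0.77], 'wrist_torque': [-0.02, -0.01, 0.01], 'grip_force': 0.0, 'finger_gap': 85.43} 18.700000000000003
side [[438.4023505385945, 0.0, 318.8164584231158], [0.0, 438.4023505385945, 199.28959630368396], [0.0, 0.0, 1.0]] [-29. 994. 646.] [[-0.856, -0.516, -0.021], [-0.227, 0.413, -0.882], [0.464, -0.75, -0.471]]
top [[500.8560016537514, 0.0, 318.8309107029079], [0.0, 500.8560016537514, 207.137665596647], [0.0, 0.0, 1.0]] [-106.  413. 1223.] [[-0.437, -0.899, -0.005], [-0.757, 0.371, -0.537], [0.485, -0.231, -0.843]]
```

View pics/side0.png

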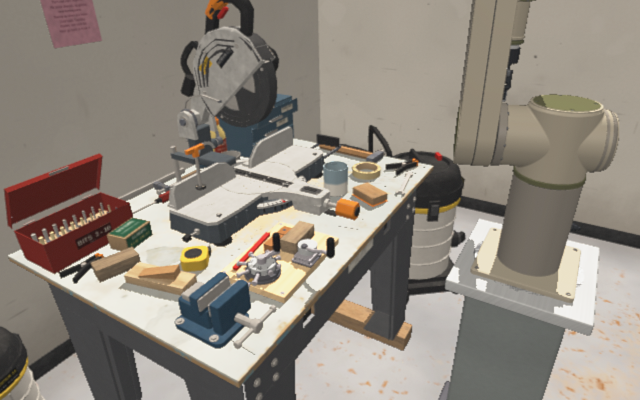

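View pics/top0.png

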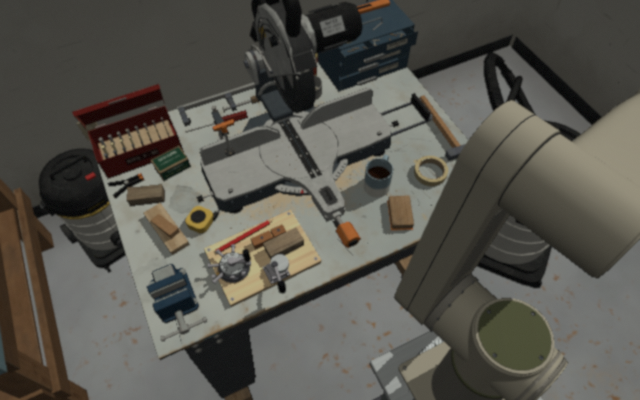

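Side: the board's turret is near (263,268), black crank grip (277,241), lever grip (330,246), offcut (296,235). Top: board corners are about (205,248), (290,212), (322,258), (230,305); turret is at (235,265) and lever grip at (281,284).

```bash
cat > h.py <<'E'
import numpy as np,cv2
from scipy.spatial.transform import Rotation as Ro
def ray(d,px,z,pose=None):
    """pixels -> world points on plane z"""
    px=np.atleast_2d(np.array(px,float))
    if "T_tool_cam" in d:
        T=np.eye(4);T[:3,:3]=Ro.from_euler('xyz',pose[3:],degrees=True).as_matrix();T[:3,3]=pose[:3]
        M=T@d["T_tool_cam"];c=M[:3,3];Rc=M[:3,:3]
    else: Rc=d["R"].T;c=-Rc@d["t"]
    v=(Rc@np.linalg.inv(d["mtx"])@np.c_[px,np.ones(len(px))].T).T
    return c+v*((z-c[2])/v[:,2])[:,None]
E
python3 - <<'E'
from h import *
t=np.load("top0.npz");s=np.load("side0.npz")
im=t["pixels"]
hsv=cv2.cvtColor(im,cv2.COLOR_RGB2HSV)
m=cv2.inRange(hsv,(12,60,120),(28,255,255));m[:195]=0;m[315:]=0;m[:,:200]=0;m[:,330:]=0
m=cv2.morphologyEx(m,cv2.MORPH_CLOSE,np.ones((3,3)))
c=max(cv2.findContours(m,0,2)[0],key=cv2.contourArea)
h=cv2.convexHull(c);b=cv2.approxPolyDP(h,6,True)[:,0]
print(b.tolist());print(ray(t,b,18).round(1))
print(ray(t,[[235,262]],67).round(), ray(s,[[277,241]],88).round(),"lever grip",ray(s,[[330,246]],83).round(),ray(t,[[281,284]],83).round())
E
```

```text
[[320, 260], [290, 274], [235, 251], [235, 244], [290, 210]]
[[435.6 153.1  18. ]
 [433.5 241.9  18. ]
 [561.  347.8  18. ]
 [581.1 340.1  18. ]
 [615.1 160.5  18. ]]
[[504. 362.  67.]] [[500. 326.  88.]] lever grip [[388. 278.  83.]] [[390. 282.  83.]]
```

Call:
play_rows(
  motion=[
    [[36.7,-29.9,-6,0,0,0],[36.7,-29.9,-6,0,0,0],[36.7,-29.9,-6,0,0,0],[36.7,-29.9,-6,0,0,0],[36.7,-29.9,-6,0,0,0]],
  ],
)

```text
time: 0.6
tool_pos: [338.2, -343.6, 262.5]
tcp_rot: [-180.0, 0.0, 20.9]
ft_force: [0.8, -0.5, 0.5]
finger_gap: 85.8
grip_force: 0.0
```

Run:
```python
from bench import *
import numpy as np
d=optics.snapshot("wrist");print(d["mtx"].round(1).tolist(),d["T_tool_cam"].round(3).tolist())
s=sensors.sense();print(s["tool_pos"],s["tcp_rot"])
```

```text
[[322.9, 0.0, 320.0], [0.0, 322.9, 198.7], [0.0, 0.0, 1.0]] [[-0.002, -0.96, -0.279, 70.457], [1.0, -0.002, -0.0, -0.092], [-0.0, -0.279, 0.96, -142.638], [0.0, 0.0, 0.0, 1.0]]
[ 342.09067946 -338.27632995  263.96747425] [-179.90790774   -0.22710949   21.10599924]
```

Call:
play_rows(
  motion=[
    [[34,-53.2,-3,0,0,-69],[34,-53.2,-3,0,0,-69],[34,-53.2,-3,0,0,-69],[34,-53.2,-3,0,0,-69],[34,-53.2,-3,0,0,-69]],
  ],
)

```text
time: 1.15
tool_pos: [388.1, -99.2, 274.5]
tcp_rot: [180.0, -0.0, 64.2]
ft_force: [0.7, 0.1, -0.3]
finger_gap: 85.3
grip_force: 0.0
```

Call:
play_rows(
  motion=[
    [[37,-9.2,-1,0,0,-25.8],[37,-9.2,-1,0,0,-25.8],[37,-9.2,-1,0,0,-25.8],[37,-9.2,-1,0,0,-25.8],[37,-9.2,-1,0,0,-25.8]],
  ],
)

```text
time: 1.65
tool_pos: [440.9, 145.4, 281.0]
tcp_rot: [180.0, 0.0, 89.7]
ft_force: [0.7, 0.1, 0.6]
finger_gap: 85.5
grip_force: 0.0
```

Call:
play_rows(
  motion=[
    [[12,1.5,0,0,0,0],[12,1.5,0,0,0,0],[12,1.5,0,0,0,0],[12,1.5,0,0,0,0],[12,1.5,0,0,0,0]],
  ],
)

```text
time: 2.15
tool_pos: [456.4, 263.1, 280.5]
tcp_rot: [-179.9, 0.1, 89.7]
ft_force: [-0.4, -0.4, -1.0]
finger_gap: 85.5
grip_force: 0.0
```

```bash
cat >> h.py <<'E'
def shot(name,crop=None,scale=1):
    from bench import sensors,optics
    s=sensors.sense();d=optics.snapshot("wrist");pose=np.r_[s["tool_pos"],s["tcp_rot"]]
    im=d["pixels"][:,:,::-1]
    if crop: im=im[crop[1]:crop[3],crop[0]:crop[2]]
    cv2.imwrite(f"pics/{name}.png",cv2.resize(im,None,fx=scale,fy=scale,interpolation=cv2.INTER_CUBIC))
    np.savez(name+".npz",pose=pose,**d);print(pose.round(2));return d,pose
E
python3 -c "from h import *;shot('w1')"
```

```text
[ 4.5637e+02  2.6313e+02  2.8048e+02 -1.7993e+02  6.0000e-02  8.9740e+01]
```

View pics/w1.png

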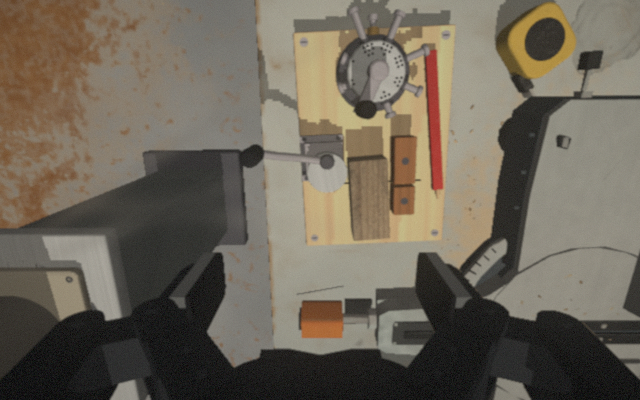

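The wrist view shows the board with corners (293,31), (455,24), (441,241), (303,244). Also visible are the turret boss (377,71), crank grip (367,109), lever grip (254,155), pivot (326,160), offcut around (350–390, 157–240) and fence face around x≈391.

Run:
```python
from h import *
d=dict(np.load("w1.npz"));p=d["pose"]
f=lambda q,z:ray(d,q,z,p).round(1)[:,:2].tolist()
print("board",f([[293,31],[455,24],[441,241],[303,244]],18))
print("boss",f([[379,71]],67),"crank",f([[367,109]],110),"lever",f([[254,155]],108),"pivot",f([[326,160]],70))
print("offcut top",f([[349,158],[387,156],[389,238],[352,240]],53),"fence",f([[393,136],[392,213]],43))
im=d["pixels"];cv2.imwrite("pics/w1c.png",cv2.resize(im[0:260,280:470,::-1],None,fx=2.3*1,fy=2.3,interpolation=2))
```

```text
board [[425.9, 414.2], [608.9, 420.2], [619.4, 154.9], [431.8, 151.6]]
boss [[517.1, 366.7]] crank [[500.0, 329.7]] lever [[391.3, 287.0]] pivot [[462.3, 275.3]]
offcut top [[489.1, 274.6], [532.7, 276.7], [540.5, 174.8], [494.8, 172.4]] fence [[540.6, 298.4], [544.7, 204.0]]
```

View pics/w1c.png

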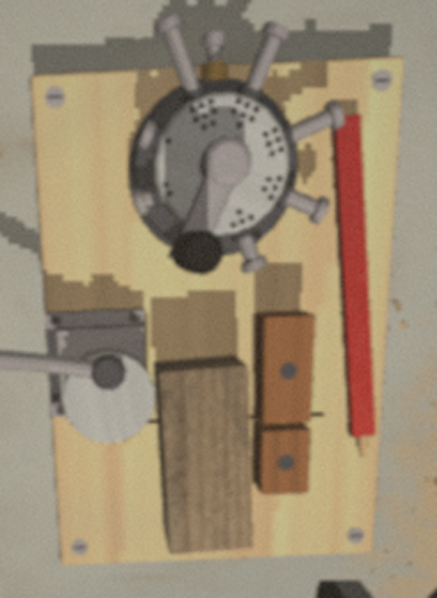

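Run:
```python
from h import *
d=dict(np.load("w1.npz"));p=d["pose"]
b=ray(d,[[389.6,112.2],[418.3,90.4],[425.7,50.9],[399.6,15.2],[352.6,10.9]],41.5,p)[:,:2]
for c in ([516.8,368],[517.1,366.7]):
  v=b-c;print(np.hypot(*v.T).round(1),np.degrees(np.arctan2(v[:,1],v[:,0])).round(1))
print(ray(d,[[365.5,109]],108,p),ray(d,[[365,111]],110,p))
t=np.load("top0.npz");s=np.load("side0.npz")
for n,e,box in(("top",t,(200,230,300,300)),("side",s,(265,228,345,262))):
  im=e["pixels"];m=(im.max(2)<40).astype(np.uint8);x0,y0,x1,y1=box
  k,l,st,ce=cv2.connectedComponentsWithStats(m[y0:y1,x0:x1])
  for i in range(1,k):
    if st[i,4]>15: q=ce[i]+[x0,y0];print(n,st[i].tolist(),q.round(1),ray(e,q,88).round(1))
```

```text
[46.8 53.3 58.3 60.8 65.6] [-66.5 -21.5  21.2  66.9 113.2]
[45.5 52.5 58.5 61.9 66.9] [-66.2 -20.3  22.5  67.6 113. ]
[[498.86932473 329.6854179  108.        ]] [[498.19114231 327.91339447 110.        ]]
top [43, 20, 7, 12, 50] [246.  255.5] [[497.9 331.1  88. ]]
top [23, 46, 19, 6, 33] [231.3 278.8] [[454.  387.2  88. ]]
top [78, 51, 7, 11, 59] [281.2 286. ] [[382.3 284.2  88. ]]
side [9, 7, 6, 16, 78] [276.3 242.9] [[497.  333.2  88. ]]
side [62, 12, 7, 17, 93] [330.3 248.2] [[378.8 291.3  88. ]]
```

Crank: radius 41–42 mm and angle ≈ -114°, consistent with bolt positions. The turret sits around 114°, between bolts 3 and 4, and the goal is 225°. I'll grip the peg from above.

Call:
play_rows(
  motion=[
    [[6.7,4.3,3,0,0,0],[6.7,4.3,8,0,0,0],[6.7,4.3,11,0,0,0],[6.7,4.3,13,0,0,0],[6.7,4.3,13,0,0,0]],
  ],
)

```text
time: 2.7
tool_pos: [497.8, 327.1, 146.3]
tcp_rot: [-179.6, 0.2, 89.6]
ft_force: [-0.7, -0.0, -0.0]
finger_gap: 85.7
grip_force: 0.0
```

```bash
python3 -c "from h import *;shot('w2')"
```

```text
[ 4.9778e+02  3.2710e+02  1.4630e+02 -1.7958e+02  2.5000e-01  8.9580e+01]
```

View pics/w2.png

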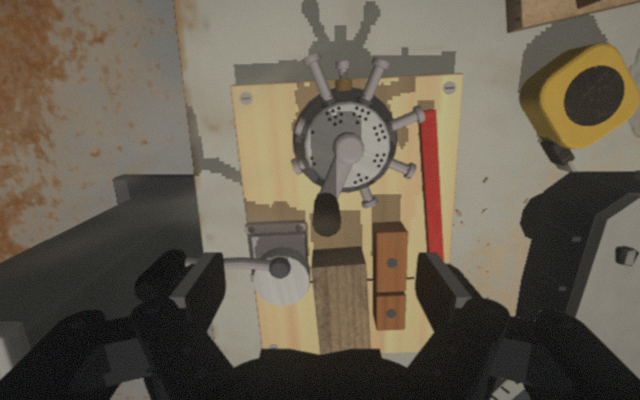

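The peg's top is about (326,222), the boss (349,150), and the jaws straddle column 320.

Run:
```python
from h import *
d=dict(np.load("w2.npz"));p=d["pose"]
im=d["pixels"].max(2)
print(ray(d,[[326,224]],110,p),ray(d,[[326,205]],75,p),ray(d,[[349,150]],67,p),"bolts",ray(d,[[369,200],[409,171],[421,115],[379,65],[314,61]],43,p).round(1)[:,:2].tolist())
print("board",ray(d,[[233,86],[462,74]],18,p).round(1).tolist())
```

```text
[[500.50713493 330.17764329 110.        ]] [[500.90330374 330.83839922  75.        ]] [[516.88192257 367.69381685  67.        ]] bolts [[535.4, 324.6], [565.4, 347.8], [571.3, 389.6], [539.0, 424.1], [493.2, 427.1]]
board [[428.1, 412.3, 18.0], [608.3, 419.5, 18.0]]
```

Call:
play_rows(
  motion=[
    [[0.3,0.25,3.5,0,0,0],[0.3,0.25,7,0,0,0],[0.3,0.25,7,0,0,0]],
  ],
)

```text
time: 3.05
tool_pos: [500.9, 331.0, 78.8]
tcp_rot: [-179.8, 0.1, 89.6]
ft_force: [-0.5, -1.2, -1.4]
finger_gap: 85.8
grip_force: 0.0
```

Call:
play_rows(
  motion=[
    [[0,0,0,0,0,0],[0,0,0,0,0,0],[0,0,0,0,0,0],[0,0,0,0,0,0],[0,0,0,0,0,0]],
  ],
  jaw=0.1,
  squeeze=30,
)

```text
time: 3.55
tool_pos: [503.1, 333.2, 82.6]
tcp_rot: [179.9, -0.0, 89.7]
ft_force: [-2.1, -1.9, 5.1]
finger_gap: 17.1
grip_force: 29.2
```

```bash
python3 -c "
from bench import *
s=sensors.sense();print(s['tool_pos'],s['ft_force'],s['wrist_torque'],s['finger_gap'])"
```

```text
[503.13170738 333.17073455  82.57480523] [-2.05569948 -1.92404546  5.10123017] [-0.19075956  0.30561875 -0.01061724] 17.05694035111018
```

Call:
play_rows(
  motion=[
    [[0,0,-0.5,0,0,0],[0,0,-0.5,0,0,0],[0,0,-0.5,0,0,0]],
  ],
)

```text
time: 3.85
tool_pos: [501.0, 333.2, 83.6]
tcp_rot: [-179.8, 0.0, 89.7]
ft_force: [2.9, 6.9, -15.3]
finger_gap: 16.5
grip_force: 32.7
```

Call:
play_rows(
  motion=[
    [[0.28,-0.77,0.3,0,0,0],[0.8,-1.38,0.3,0,0,0],[1.42,-1.88,0.3,0,0,0],[2.14,-2.25,0.3,0,0,0],[2.9,-2.48,0.3,0,0,0]],
  ],
)

```text
time: 4.35
tool_pos: [478.3, 360.5, 83.3]
tcp_rot: [180.0, 0.2, 89.6]
ft_force: [1.6, -8.6, 2.9]
finger_gap: 16.8
grip_force: 34.5
```

Call:
play_rows(
  motion=[
    [[0.8,-0.05,0,0,0,0],[1.6,0.05,0,0,0,0],[2.37,0.28,0,0,0,0],[3.09,0.63,0,0,0,0],[3.69,1.1,0,0,0,0]],
  ],
)

```text
time: 4.85
tool_pos: [481.2, 403.0, 83.3]
tcp_rot: [-179.2, -0.2, 89.8]
ft_force: [-38.6, 18.8, 15.2]
finger_gap: 13.2
grip_force: 29.7
```

Call:
play_rows(
  motion=[
    [[0,0,0,0,0,0],[0,0,0,0,0,0]],
  ],
)

```text
time: 5.05
tool_pos: [481.9, 404.8, 83.4]
tcp_rot: [-179.4, -0.4, 89.9]
ft_force: [-30.3, 21.2, 10.3]
finger_gap: 13.2
grip_force: 30.1
```

Call:
play_rows(
  motion=[
    [[0,0,0,0,0,0],[0,0,0,0,0,0],[0,0,0,0,0,0],[0,0,0,0,0,0]],
  ],
  jaw=1,
)

```text
time: 5.45
tool_pos: [489.6, 398.6, 83.3]
tcp_rot: [180.0, 0.0, 89.6]
ft_force: [0.6, -0.7, -0.2]
finger_gap: 70.3
grip_force: 0.0
```

Call:
play_rows(
  motion=[
    [[-1,0.5,-3,0,0,0],[-3,0.5,-7,0,0,0],[-5,0.5,-9,0,0,0],[-5,0.5,-9,0,0,0]],
  ],
)

```text
time: 5.85
tool_pos: [496.9, 347.8, 178.1]
tcp_rot: [179.6, -0.2, 89.5]
ft_force: [0.1, -0.2, 0.4]
finger_gap: 85.5
grip_force: 0.0
```

```bash
python3 -c "from h import *;shot('w3')"
```

```text
[ 4.9690e+02  3.4783e+02  1.7810e+02  1.7961e+02 -1.7000e-01  8.9530e+01]
```

View pics/w3.png

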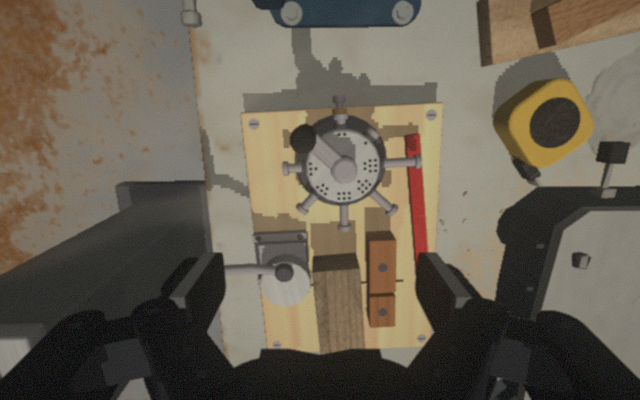

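The crank is now at (303,139), upper left of the boss. A bolt points straight down at (345,228), and the bolts look clicked. The offcut's end is at about row 256–268, columns 313–360.

Run:
```python
from h import *
d=dict(np.load("w3.npz"));p=d["pose"]
f=lambda q,z:ray(d,q,z,p).round(1)[:,:2].tolist()
print("crank",f([[303,135]],110),"boss",f([[344,167]],67),"bolt end",f([[345,230]],41.5),"bolts",f([[308,209],[387,209],[419,161]],41.5))
print("offcut top",f([[315,270],[360,268]],53),"foot end",f([[313,256],[356,254]],18),"board",f([[242,113],[443,102]],18),"fence top",f([[368,246],[371,326]],43))
im=d["pixels"][90:350,240:450,::-1];cv2.imwrite("pics/w3c.png",cv2.resize(im,None,fx=2.3,fy=2.3,interpolation=2))
```

```text
crank [[486.4, 400.3]] boss [[516.5, 371.2]] bolt end [[520.1, 307.3]] bolts [[486.2, 328.2], [558.1, 327.3], [584.0, 371.0]]
offcut top [[491.9, 272.8], [533.4, 274.2]] foot end [[489.5, 269.8], [533.7, 271.4]] board [[427.5, 412.6], [609.1, 420.4]] fence top [[541.7, 291.6], [547.5, 203.6]]
```

View pics/w3c.png

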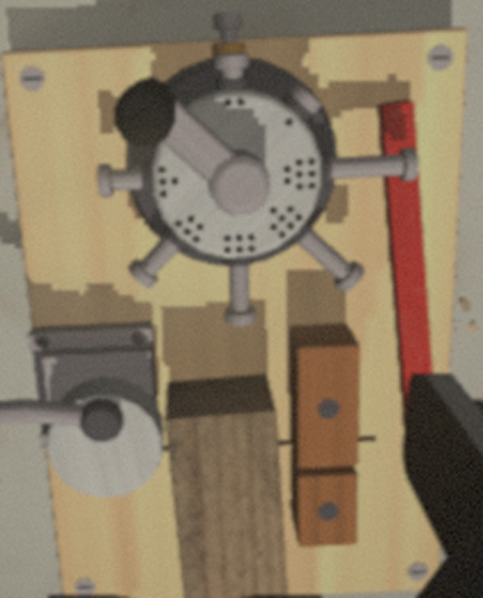

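Six dots sit on the bolt that points at the offcut, and its head is at (520,307), as expected. Next I push the offcut flat to the fence with the shut fingers, then along it.

Call:
play_rows(
  motion=[
    [[-4.5,-1.5,0,0,0,0],[-9,-3,0,0,0,0],[-12.6,-4.2,0,0,0,0],[-12.6,-4.2,0,0,0,0],[-12.6,-4.2,0,0,0,0]],
  ],
  jaw=0,
)

```text
time: 6.4
tool_pos: [450.6, 222.7, 171.9]
tcp_rot: [-179.9, 0.0, 89.6]
ft_force: [-0.1, 0.5, -0.5]
finger_gap: 12.2
grip_force: 0.0
```

Call:
play_rows(
  motion=[
    [[0,0,5,0,0,0],[0,0,10,0,0,0],[0,0,13.5,0,0,0],[0,0,14.3,0,0,0],[0,0,14.3,0,0,0]],
  ],
)

```text
time: 6.9
tool_pos: [450.0, 223.5, 28.6]
tcp_rot: [-179.8, 0.1, 89.7]
ft_force: [-0.2, -0.5, -0.8]
finger_gap: -0.2
grip_force: 0.7
```

Call:
play_rows(
  motion=[
    [[0,0.4,0,0,0,0],[0,0.8,0,0,0,0],[0,1.2,0,0,0,0],[0,1.6,0,0,0,0],[0,2.0,0,0,0,0]],
  ],
)

```text
time: 7.4
tool_pos: [473.0, 223.7, 32.0]
tcp_rot: [179.8, -0.1, 89.7]
ft_force: [-0.4, -2.3, 0.5]
finger_gap: 0.0
grip_force: 0.8
```

Call:
play_rows(
  motion=[
    [[0,0.3,0,0,0,0],[0,0.6,0,0,0,0],[0,0.8,0,0,0,0],[0,1.0,0,0,0,0],[0,1.2,0,0,0,0]],
  ],
)

```text
time: 7.9
tool_pos: [483.2, 223.1, 30.2]
tcp_rot: [-180.0, -0.0, 89.7]
ft_force: [-1.2, 0.1, 0.2]
finger_gap: -0.2
grip_force: 0.5
```

```bash
python3 -c "
from h import *
d,p=shot('w4',(240,90,640,390),2)"
```

```text
[ 4.8320e+02  2.2305e+02  3.0160e+01 -1.7999e+02 -1.0000e-02  8.9680e+01]
```

View pics/w4.png

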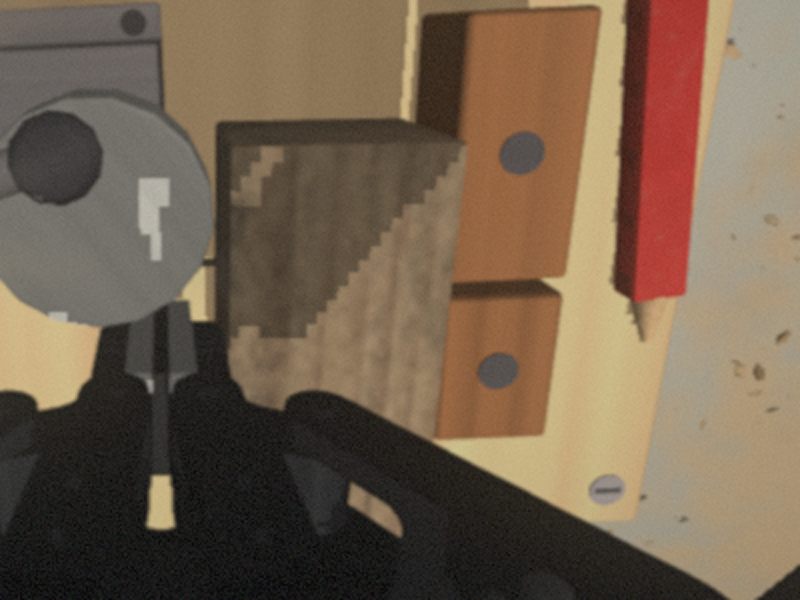

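The shut fingers (at 125–195, 300–380) are just reaching the offcut's left side, and a gap to the fence remains. I'll keep pushing.

Call:
play_rows(
  motion=[
    [[0,0.2,0,0,0,0],[0,0.4,0,0,0,0],[0,0.6,0,0,0,0],[0,0.7,0,0,0,0],[0,0.8,0,0,0,0]],
  ],
)

```text
time: 8.45
tool_pos: [487.2, 222.6, 29.8]
tcp_rot: [-179.5, 0.1, 89.7]
ft_force: [-26.3, -2.2, 23.3]
finger_gap: -0.1
grip_force: 13.8
```

Call:
play_rows(
  motion=[
    [[0,0.1,0,0,0,0],[0,0.2,0,0,0,0],[0,0.3,0,0,0,0]],
  ],
)

```text
time: 8.75
tool_pos: [487.3, 222.6, 29.7]
tcp_rot: [-179.2, 0.1, 89.7]
ft_force: [-43.5, -4.3, 38.3]
finger_gap: 0.2
grip_force: 22.3
```

Call:
play_rows(
  motion=[
    [[0,-2.2,0,0,0,0],[-2,-3,0,0,0,0],[-6,-3,0,0,0,0],[-8.3,-3,0,0,0,0],[-8.3,-1,0,0,0,0]],
  ],
)

```text
time: 9.25
tool_pos: [481.7, 137.5, 29.3]
tcp_rot: [-179.8, 0.1, 89.6]
ft_force: [0.7, 0.4, 0.8]
finger_gap: -0.2
grip_force: 0.0
```

Call:
play_rows(
  motion=[
    [[0,2.5,0,0,0,0],[0,4.2,0,0,0,0],[0,4.2,0,0,0,0],[0,4.2,0,0,0,0]],
  ],
)

```text
time: 9.65
tool_pos: [525.4, 139.6, 29.9]
tcp_rot: [-180.0, 0.0, 89.7]
ft_force: [0.2, -0.2, 0.1]
finger_gap: 0.0
grip_force: 0.0
```

Call:
play_rows(
  motion=[
    [[1,-0.1,0,0,0,0],[1.8,-0.2,0,0,0,0],[2.6,-0.2,0,0,0,0],[3.4,-0.2,0,0,0,0],[4.2,-0.25,0,0,0,0]],
  ],
)

```text
time: 10.15
tool_pos: [523.1, 182.6, 30.1]
tcp_rot: [-180.0, 0.0, 89.7]
ft_force: [-0.0, -1.0, -0.5]
finger_gap: -0.2
grip_force: 0.5
```

Call:
play_rows(
  motion=[
    [[0.3,0,0,0,0,0],[0.6,0,0,0,0,0],[0.9,-0.05,0,0,0,0],[1.1,-0.05,0,0,0,0],[1.2,-0.05,0,0,0,0]],
  ],
)

```text
time: 10.65
tool_pos: [523.1, 193.8, 30.2]
tcp_rot: [180.0, -0.0, 89.7]
ft_force: [1.0, -0.0, -0.3]
finger_gap: -0.5
grip_force: 0.3
```

Call:
play_rows(
  motion=[
    [[0.1,0,0,0,0,0],[0.2,0,0,0,0,0],[0.3,0,0,0,0,0],[0.4,0,0,0,0,0]],
  ],
)

```text
time: 11.05
tool_pos: [523.0, 197.4, 30.1]
tcp_rot: [-180.0, 0.0, 89.7]
ft_force: [-1.4, -7.1, 2.4]
finger_gap: 0.2
grip_force: 3.6
```

```bash
python3 -c "
from h import *
d,p=shot('w5',(170,0,570,300),2)"
```

```text
[ 5.2296e+02  1.9740e+02  3.0140e+01 -1.7998e+02  3.0000e-02  8.9670e+01]
```

View pics/w5.png

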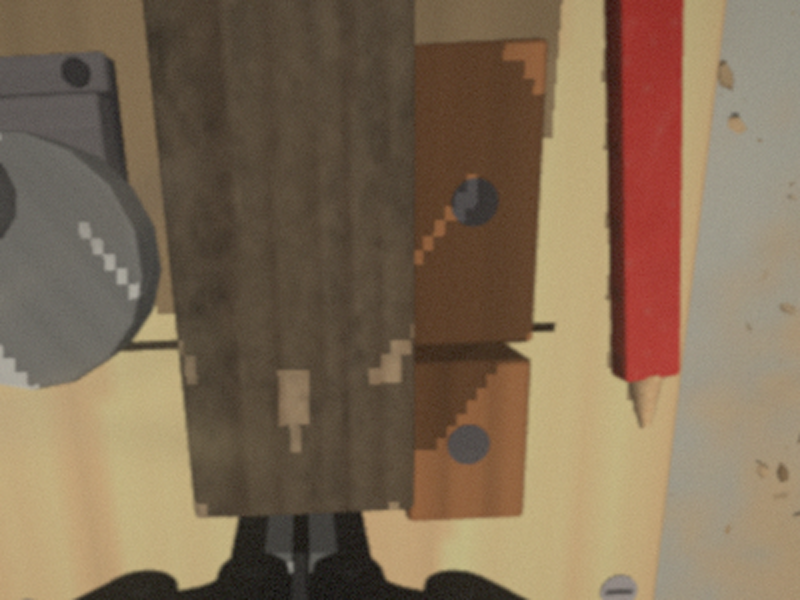

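The offcut is butted (7 N), flush along the fence at column ≈413, with its near end at row 515. Backing off and heading for the lever.

Call:
play_rows(
  motion=[
    [[-1.5,0,0,0,0,0],[-1.5,0,-4,0,0,0],[-1.5,0,-8,0,0,0],[-1.5,0,-13,0,0,0],[-1.5,0,-15,0,0,0]],
  ],
)

```text
time: 11.6
tool_pos: [525.5, 182.6, 186.1]
tcp_rot: [179.6, -0.1, 89.7]
ft_force: [0.6, -0.6, 0.3]
finger_gap: -0.2
grip_force: 0.0
```

Call:
play_rows(
  motion=[
    [[0,-4.5,0,0,0,0],[0,-9,0,0,0,0],[3,-12,0,0,0,0],[4,-13,0,0,0,0],[4,-13,0,0,0,0]],
  ],
  jaw=1,
)

```text
time: 12.1
tool_pos: [392.5, 224.2, 180.5]
tcp_rot: [179.9, -0.1, 89.8]
ft_force: [1.0, -1.3, 0.5]
finger_gap: 72.0
grip_force: 0.0
```

Run:
```python
from h import *
t=np.load("top0.npz");s=np.load("side0.npz")
def tri(a,b):
    P=[e["mtx"]@np.c_[e["R"],e["t"]] for e in(t,s)]
    X=cv2.triangulatePoints(P[0],P[1],np.array(a,float).reshape(2,1),np.array(b,float).reshape(2,1));return (X[:3]/X[3]).ravel().round(1)
print("lever",tri((281.2,286.),(330.3,248.2)),"crank check",tri((246,255.5),(276.3,242.9)))
d,p=shot('w6')
im=d["pixels"];m=(im.max(2)<45).astype(np.uint8)
k,l,st,ce=cv2.connectedComponentsWithStats(m)
for i in range(1,k):
    if st[i,4]>120: print(st[i].tolist(),ce[i].round(1),ray(d,ce[i],108,p).round(1))
```

```text
lever [384.3 283.4  82. ] crank check [498.9 330.9  86.1]
[ 3.9250e+02  2.2424e+02  1.8045e+02  1.7994e+02 -5.0000e-02  8.9810e+01]
[625, 84, 15, 45, 327] [634.  106.7] [[593.9 292.9 108. ]]
[0, 133, 640, 267, 44014] [338.  346.5] [[405.8 109.4 108. ]]
```

Call:
play_rows(
  motion=[
    [[3,-0.4,0,0,0,53],[6,-0.8,0,0,0,53],[6,-0.8,0,0,0,53],[6,-0.8,0,0,0,53],[6,-0.8,0,0,0,53]],
  ],
)

```text
time: 12.65
tool_pos: [386.9, 283.0, 180.0]
tcp_rot: [180.0, 0.0, 46.3]
ft_force: [0.2, -1.1, -0.1]
finger_gap: 85.4
grip_force: 0.0
```

Call:
play_rows(
  motion=[
    [[0,0,0,0,0,10],[0,0,0,0,0,10],[0,0,0,0,0,10]],
  ],
)

```text
time: 12.95
tool_pos: [386.4, 283.0, 180.1]
tcp_rot: [180.0, 0.0, 36.8]
ft_force: [1.5, -0.0, 0.1]
finger_gap: 85.8
grip_force: 0.0
```

Run:
```python
from h import *
d,p=shot('w7')
im=d["pixels"];m=(im.max(2)<55).astype(np.uint8)
k,l,st,ce=cv2.connectedComponentsWithStats(m)
for i in range(1,k):
    if st[i,4]>120: print(st[i].tolist(),ce[i].round(1),ray(d,ce[i],108,p).round(1))
T=np.eye(4);T[:3,:3]=Ro.from_euler('xyz',p[3:],degrees=True).as_matrix();T[:3,3]=p[:3];T=np.linalg.inv(T@d["T_tool_cam"])
for X in([384.5,284,108],[384.5,284,60]):
    q=d["mtx"]@(T[:3,:3]@X+T[:3,3]);print(q[:2]/q[2])
cv2.imwrite("pics/w7c.png",im[80:380,170:570,::-1].repeat(2,0).repeat(2,1)*1)
```

```text
[386.43 282.96 180.07 179.99   0.    36.82]
[376, 62, 85, 68, 521] [411.9  90.4] [[484.5 284.1 108. ]]
[586, 183, 54, 45, 510] [618.2 200.9] [[515.3 121.1 108. ]]
[556, 199, 53, 44, 1012] [580.2 220. ] [[490.1 131.3 108. ]]
[344, 208, 41, 48, 848] [358.  228.7] [[391.1 253.  108. ]]
[0, 232, 640, 168, 56789] [322.5 344.3] [[297.1 214.2 108. ]]
[317.53833779 211.08632206]
[317.918843   193.09461554]
```

View pics/w7c.png

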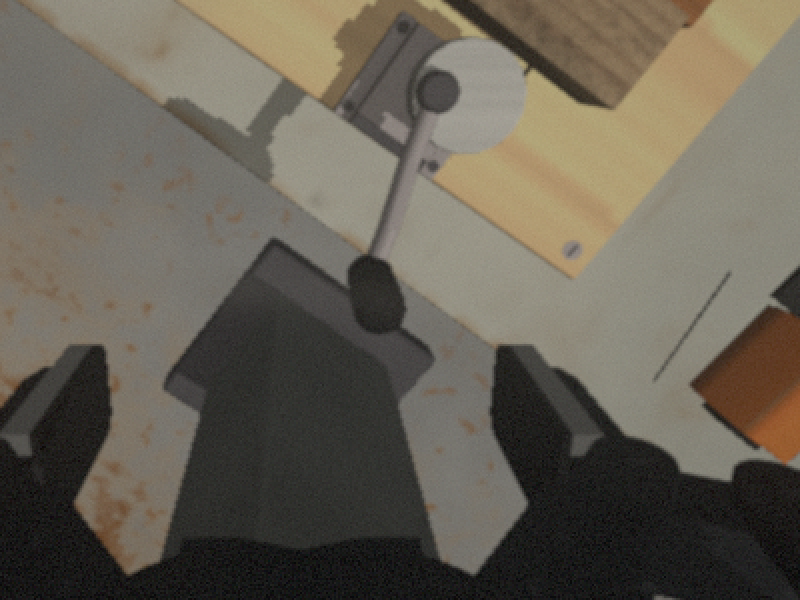

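The lever grip now shows with its base near (357,214) and top near (359,237) full-frame; the lever was nudged a bit further. The pivot is near (389,125).

Run:
```python
from h import *
d=dict(np.load("w7.npz"));p=d["pose"]
f=lambda q,z:ray(d,q,z,p).round(1)[:,:2].tolist()
print("grip",f([[359,236]],108),f([[357,216]],62),"mid",f([[358,228.7]],88),"pivot",f([[389,125]],66),"disc",f([[404,127.5]],51))
```

```text
grip [[387.2, 249.0]] [[388.6, 245.5]] mid [[386.3, 246.3]] pivot [[462.8, 273.4]] disc [[469.8, 259.1]]
```

Call:
play_rows(
  motion=[
    [[-2.05,2.95,0,0,0,0],[-2.05,2.95,1,0,0,0],[-2.05,2.95,5,0,0,0],[-2.05,2.95,10.2,0,0,0],[-2.05,2.95,10.2,0,0,0]],
  ],
)

```text
time: 13.5
tool_pos: [382.0, 245.2, 71.6]
tcp_rot: [-179.9, 0.6, 36.8]
ft_force: [-1.1, -1.1, -0.7]
finger_gap: 85.4
grip_force: 0.0
```

Call:
play_rows(
  motion=[
    [[0,0,0,0,0,0],[0,0,0,0,0,0],[0,0,0,0,0,0],[0,0,0,0,0,0],[0,0,0,0,0,0]],
  ],
  jaw=0.12,
  squeeze=40,
)

```text
time: 14.0
tool_pos: [387.6, 248.1, 79.6]
tcp_rot: [180.0, -0.1, 36.7]
ft_force: [-0.0, -0.8, 5.4]
finger_gap: 18.7
grip_force: 38.9
```

Call:
play_rows(
  motion=[
    [[-0.27,1.08,0,0,0,0],[-0.39,2.2,0,0,0,0],[-0.35,3.31,0,0,0,0],[-0.15,4.41,0,0,0,0],[0.2,5.47,0,0,0,0]],
  ],
)

```text
time: 14.5
tool_pos: [420.9, 206.0, 78.8]
tcp_rot: [-179.9, -0.1, 36.7]
ft_force: [0.4, 12.4, -1.8]
finger_gap: 19.0
grip_force: 39.3
```

Call:
play_rows(
  motion=[
    [[0.29,0.63,0,0,0,0],[0.63,1.24,0,0,0,0],[1.03,1.81,0,0,0,0],[1.39,2.26,0,0,0,0],[1.77,2.66,0,0,0,0]],
  ],
)

```text
time: 15.0
tool_pos: [450.0, 196.0, 78.2]
tcp_rot: [-179.8, -0.0, 36.7]
ft_force: [-8.9, 8.2, 3.2]
finger_gap: 19.0
grip_force: 40.1
```

Call:
play_rows(
  motion=[
    [[0.12,0.1,0,0,0,0],[0.23,0.2,0,0,0,0],[0.23,0.2,0,0,0,0]],
  ],
)

```text
time: 15.3
tool_pos: [453.0, 195.6, 78.3]
tcp_rot: [-179.8, 0.0, 36.7]
ft_force: [-6.6, 9.7, 2.4]
finger_gap: 18.5
grip_force: 39.7
```

Call:
play_rows(
  motion=[
    [[0.16,0.12,0,0,0,0],[0.32,0.24,0,0,0,0],[0.32,0.24,0,0,0,0]],
  ],
)

```text
time: 15.6
tool_pos: [456.5, 195.3, 78.2]
tcp_rot: [-179.8, 0.1, 36.8]
ft_force: [-9.0, 7.4, 5.3]
finger_gap: 18.9
grip_force: 39.5
```

Call:
play_rows(
  motion=[
    [[0.16,0.12,0,0,0,0],[0.32,0.24,0,0,0,0],[0.32,0.24,0,0,0,0]],
  ],
)

```text
time: 15.9
tool_pos: [459.1, 194.9, 77.8]
tcp_rot: [-179.7, 0.3, 36.7]
ft_force: [-14.9, 5.3, 9.3]
finger_gap: 19.0
grip_force: 40.0
```

Call:
play_rows(
  motion=[
    [[0.16,0.12,0,0,0,0],[0.32,0.24,0,0,0,0],[0.32,0.24,0,0,0,0]],
  ],
)

```text
time: 16.2
tool_pos: [461.4, 194.6, 77.3]
tcp_rot: [-179.6, 0.5, 36.7]
ft_force: [-23.0, 3.3, 13.6]
finger_gap: 18.9
grip_force: 40.3
```

Call:
play_rows(
  motion=[
    [[-0.5,-0.4,0,0,0,0],[-0.5,-0.4,0,0,0,0],[-0.5,-0.4,0,0,0,0],[-0.5,-0.4,0,0,0,0],[-0.5,-0.4,0,0,0,0]],
  ],
  jaw=1,
)

```text
time: 16.7
tool_pos: [460.2, 194.0, 78.3]
tcp_rot: [180.0, -0.0, 36.7]
ft_force: [0.1, -0.2, -0.1]
finger_gap: 85.1
grip_force: 0.0
```

Call:
play_rows(
  motion=[
    [[0,0,-5,0,0,0],[0,0,-10,0,0,0],[-4,0,-14,0,0,0],[-9,0,-16,0,0,0],[-9,0,-16,0,0,0]],
  ],
)

```text
time: 17.2
tool_pos: [387.2, 139.2, 242.1]
tcp_rot: [179.8, -0.3, 36.7]
ft_force: [0.2, 0.9, 0.2]
finger_gap: 85.2
grip_force: 0.0
```

Run:
```python
from h import *
from bench import optics
d,p=shot('w8')
def blobs(e,th,n,pose=None,z=108,amin=30):
    im=e["pixels"];m=(im.max(2)<th).astype(np.uint8)
    k,l,st,ce=cv2.connectedComponentsWithStats(m)
    for i in range(1,k):
        if amin<st[i,4]<3000:
            X=ray(e,ce[i],z,pose)[0]
            if 350<X[0]<600 and 120<X[1]<450: print(n,st[i].tolist(),ce[i].round(1),X.round(1))
blobs(d,60,"wrist",p,88,150)
for n in("top","side"):
    e=optics.snapshot(n);np.savez(n+"8.npz",**e);blobs(e,40,n,None,83)
```

```text
[ 3.8725e+02  1.3917e+02  2.4215e+02  1.7983e+02 -3.0000e-01  3.6660e+01]
wrist [282, 0, 40, 34, 187] [300.4  16.1] [491.4 236.3  88. ]
wrist [305, 81, 20, 23, 190] [313.9  92.5] [449.9 191.9  88. ]
wrist [275, 175, 69, 49, 179] [307.3 197.3] [369.3 140.7  88. ]
top [302, 246, 5, 10, 48] [303.9 250.5] [448.8 192.2  83. ]
top [219, 266, 9, 12, 67] [222.8 271.2] [485.3 398.8  83. ]
side [323, 215, 5, 16, 65] [325.3 221.5] [451.4 189.6  83. ]
side [261, 252, 6, 17, 87] [263.5 260. ] [487.  395.1  83. ]
```

The lever grip is now at ≈(450,191.5), or 261° world (target ≈262). I'll add one confirming push with shut fingers.

Call:
play_rows(
  motion=[
    [[5.1,-2.7,0,0,0,-53],[5.1,-2.7,0,0,0,-53],[5.1,-2.7,0,0,0,-53],[5.1,-2.7,0,0,0,-53],[5.1,-2.7,0,0,0,-53]],
  ],
  jaw=0,
)

```text
time: 17.85
tool_pos: [412.4, 193.1, 235.8]
tcp_rot: [-179.8, 0.1, 80.1]
ft_force: [0.8, 0.2, 0.2]
finger_gap: 12.0
grip_force: 0.0
```

Call:
play_rows(
  motion=[
    [[0,0,4,0,0,-10],[0,0,8,0,0,-10],[0,0,12,0,0,-10],[0,0,16,0,0,-10],[0,0,16,0,0,-10]],
  ],
)

```text
time: 18.35
tool_pos: [406.9, 191.1, 70.4]
tcp_rot: [-179.2, 0.3, 89.7]
ft_force: [-0.8, 0.1, 0.7]
finger_gap: -0.3
grip_force: 0.0
```

Call:
play_rows(
  motion=[
    [[0,0.7,0,0,0,0],[0,1.2,0,0,0,0],[0,1.5,0,0,0,0],[0,1.8,0,0,0,0],[0,2.0,0,0,0,0]],
  ],
)

```text
time: 18.85
tool_pos: [430.1, 191.4, 79.0]
tcp_rot: [-179.6, 0.1, 89.7]
ft_force: [-22.8, -7.8, 12.8]
finger_gap: -0.3
grip_force: 11.6
```

Call:
play_rows(
  motion=[
    [[0,0.2,0,0,0,0],[0,0.3,0,0,0,0],[0,0.4,0,0,0,0]],
  ],
)

```text
time: 19.15
tool_pos: [432.0, 190.7, 78.5]
tcp_rot: [-179.4, 0.2, 89.7]
ft_force: [-31.4, -12.2, 19.5]
finger_gap: -0.2
grip_force: 16.3
```

Call:
play_rows(
  motion=[
    [[0,-2,0,0,0,0],[0,-4,0,0,0,0],[0,-4,-5,0,0,0],[-2,-4,-10,0,0,0],[-2,-4,-15,0,0,0]],
  ],
)

```text
time: 19.65
tool_pos: [396.7, 171.7, 228.1]
tcp_rot: [179.8, -0.0, 89.7]
ft_force: [0.7, 0.0, -0.7]
finger_gap: 0.0
grip_force: 0.0
```

Call:
play_rows(
  motion=[
    [[3,5,-4,0,0,0],[3,5,-4,0,0,0],[3,5,-4,0,0,0],[3,5,-4,0,0,0]],
  ],
)

```text
time: 20.05
tool_pos: [446.8, 202.4, 265.7]
tcp_rot: [179.9, -0.0, 89.7]
ft_force: [-0.3, 0.3, -0.3]
finger_gap: 0.2
grip_force: 0.0
```

Run:
```python
from h import *
d,p=shot('w9')
im=d["pixels"];hsv=cv2.cvtColor(im,cv2.COLOR_RGB2HSV)
f=lambda q,z:ray(d,q,z,p).round(1)[:,:2].tolist()
m=(im.max(2)<60).astype(np.uint8)
k,l,st,ce=cv2.connectedComponentsWithStats(m)
for i in range(1,k):
    if 100<st[i,4]<3000:
        X=ray(d,ce[i],88,p)[0]
        if 350<X[0]<600 and 120<X[1]<450: print(st[i].tolist(),ce[i].round(1),X.round(1))
T=np.eye(4);T[:3,:3]=Ro.from_euler('xyz',p[3:],degrees=True).as_matrix();T[:3,3]=p[:3];T=np.linalg.inv(T@d["T_tool_cam"])
def proj(X):
    q=d["mtx"]@(T[:3,:3]@np.array(X)+T[:3,3]);return (q[:2]/q[2]).round(1)
print("bolt head",proj([518.3,308,42]),"offcut end corners top",proj([495.7,307.6,53]),proj([540.7,309,53]))
x,y=proj([518.3,312,42]).astype(int)
# column of colours across the butt joint and a row across the fence joint
for dx in(-12,0,12): print(dx,[im[y+j,x+dx].tolist() for j in range(-14,22,3)])
xx,yy=proj([540.7,255,53]).astype(int)
print("fence row",xx,[im[yy,xx+j].tolist() for j in range(-10,12,2)])
```

```text
[ 4.4684e+02  2.0243e+02  2.6566e+02  1.7991e+02 -2.0000e-02  8.9680e+01]
[315, 176, 17, 24, 327] [323.2 187.6] [449.9 192.   88. ]
bolt head [386.8  70.2] offcut end corners top [366.9  69.6] [410.9  67.8]
-12 [[54, 54, 47], [115, 98, 75], [143, 118, 89], [142, 121, 90], [144, 122, 89], [146, 123, 92], [130, 109, 85], [131, 110, 87], [130, 109, 86], [128, 107, 84], [125, 107, 83], [125, 108, 86]]
0 [[136, 128, 124], [138, 128, 123], [137, 129, 123], [141, 132, 126], [107, 100, 95], [96, 91, 88], [126, 110, 89], [137, 117, 91], [134, 114, 89], [132, 111, 89], [133, 113, 89], [137, 117, 91]]
12 [[124, 105, 79], [140, 119, 87], [139, 115, 86], [141, 118, 88], [139, 115, 87], [134, 114, 83], [124, 106, 84], [131, 109, 87], [135, 115, 92], [139, 118, 90], [142, 119, 93], [138, 118, 91]]
fence row 407 [[139, 117, 92], [135, 113, 88], [146, 121, 95], [145, 123, 95], [144, 120, 94], [153, 127, 99], [148, 123, 94], [149, 107, 73], [154, 105, 69], [150, 100, 66], [150, 102, 69]]
```

Grey bolt head meets wood with no gap, the offcut is flush with the fence, and the lever did not move under 31 N. It is therefore at its stop.

```bash
python3 -c "
from bench import *
print(job.hand_in())"
```

```text
the job is handed in; nothing more can be done
None
```

I set the turret to bolt 6, butted the offcut against it along the fence, swung the cam lever to its stop and handed the job in at about 20 s; while pushing the offcut I accidentally nudged the open lever partway, and the wrist force peaked at about 58 N.

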